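# Turn the drying tray over under the reagent shelf

### The arm

A 6-joint arm with a two-finger parallel gripper is mounted at the origin on the work surface. World frame = base frame: x ahead of the robot, y to its left, z up, the work surface at z = 0. Lengths are in m, angles in rad, forces in N, time in s.
With the tool pointing down it reaches from about 0.25 to 0.775 m from the base axis. Payload 4 kg.
Tool frame: the origin (TCP) lies midway between the tips of the shut fingers; the grasp point (between the pads) lies 19 mm behind it; z points along the fingers, y is the line along which they close (so a half turn about z gives the same grasp; the last joint's range is limited). The gripper opens to 85 mm and grips with 20 to 120 N. Pads are 22 mm wide; open, the fingers measure 114 mm over their backs; the gripper's body (76 mm by 85 mm) begins 54 mm behind the grasp point. The pads swing forward as they close: fully open they stand 13 mm farther back than shut.
Start: joints at [-1.402, 0.087, 1.371, -0, 1.684, -0.103], TCP at [0.148, -0.53, 0.231] pointing down, gripper open.
Joint ranges: [-3.1, 3.1], [-0.76, 2.03], [0.27, 2.55], [-1.08, 4.22], [0.17, 2.65], [-2.57, 2.57]. Speed limits (rad/s): [2.79, 2.79, 3.14, 3.14, 3.14, 3.14].

### API

Orientations are given as a rotation vector (axis times angle).
In Python, from rig import bot, cams, ticket gives the robot as it stands.
- The arm moves only by the tool step_arm, never from a script. Its argument "targets" is a list that holds one entry, the list of rows, each a list of 7 numbers: the shift along the tool's x, y, z each as a share of 0.25 m, from -1 to 1, then the turn, a rotation vector about the tool's x, y, z each as a share of pi rad, from -1 to 1, then the finger opening in mm, from 0 to 85.4. A call has 1 to 12 rows; each row shifts and turns the commanded pose from where the row before left it, along the tool's axes as they then stand; what a row does not reach is not made up. A row lasts 1/8 s, in which the tool goes at most 62.5 mm and 10.7 degrees, less where a joint would pass 70% of its speed; a pose out of reach is approached as far as the arm can. A call with a number of a shift or a turn outside -1 to 1 is refused whole. A call with a gripper value outside its range is refused whole. The fingers move at their own pace and stop on an object; "squeeze" is the grip in N (left out, the last holds). Time passes only in rows, so rows that do not move let the fingers close. It gives the time, the measured TCP pose, the force, the opening and the grip force at its end, in the units of the state.
- bot.sense(): the state, without advancing time (a new reading comes with each control period).
- cams.read_camera(name): name is "scene" or "side" or "wrist"; returns the picture (384x512x3 uint8, blue, green, red); there is no depth.
- cams.get_calibration(name): a dict with "camera_matrix" (3x3 intrinsics, pixels), "rvec" (rotation vector, rad) and "tvec" (3), from world to camera coordinates, as OpenCV has them; the wrist camera has in their place "T_tool_cam" (4x4, takes a point from camera to tool coordinates, whose origin is the TCP and whose axes are the flange's). Camera axes: x right, y down, z forward; pixel columns grow to the right and rows downward; lengths in m; the calibration is good to about 2 mm. The wrist camera is an equidistant fisheye: a pixel r from the principal point sees the ray r / f radians off the axis. A picture is of the moment at which its call begins: read the wrist's pose just before it. get_calibration takes no time and is no camera call.
- ticket.close_job(): hands the job in; it is judged then, once.
The state is a dict: "clock": time; "joint_positions": joint angles; "dq": joint speeds; "tau": joint torques, N m; "eef_pos": TCP position; "ee_rot": TCP orientation; "force": force on the tool from outside, world axes, zero at the start; "ft_torque": the same for the moment, N m; "finger_gap": opening from 0.0 (shut) to 1.0 (fully open); "grasp_force": force on a finger pad.
Only numpy, scipy, OpenCV 4.12 (cv2) and the standard library are available. Lean on these libraries where they do the work, as an engineer would, in place of code of your own. Each camera call takes 0.05 s, during which the arm holds its last target. There are 200 camera calls.

### The job

The blue tray has dried upside down on the bench under the low glass shelf. Turn it over sideways beneath the shelf (the red sleeve on its handle spins, so it can be led over by that) and lay it down gently, right way up, flat on the bench and roughly square with the shelf. Do not pull it out from under the shelf, let it fall over, bump it or the arm against the shelf, or shift the yellow tray.

Things in the scene. Friction and masses are not known exactly. Their poses are not given: they have to be found in the camera images.
- blue_tray: Loose blue open tray, 180 mm long (own x, away from the robot), 80 mm wide, 32 mm high, about 0.3 kg, upside down on the bench. Origin: centre of its bottom's outer face; own z points out through the opening (down at the start). A steel rod handle runs along its left side. The bench to its right is free for 240 mm from its origin. Its right long edge stays on the bench and serves as the pivot.
- blue_grip (a point): Middle of the blue tray's red grip sleeve, 16 mm thick, 44 mm long, which spins freely on the steel rod handle (10 mm thick, parallel to the tray's x). At tray x = -128, y = -54, z = 16 mm: on the tray's left, 16 mm above the bench, 38 mm in front of its near end (x = -90) and clear of the shelf. Pinch it from above; the tray turns about it as it is led over in an arc.
- yellow_tray: Loose yellow tray, the same in shape, also upside down, with the same axes; to be left alone. It and the blue tray swap places from run to run.
- shelf: Fixed low shelf: clear glass board 160 mm deep (own x, away from the robot), 960 mm long (own y), rails (the front one blue), posts at y = +-470 mm. Origin on the bench under the board's middle. Rail underside 130 mm, top 148 mm above the bench; front edge at x = -80. The trays' origins lie at about x = -25. Jars and a carton on it reach 250 mm above the bench.

How it is judged:
At the end, for the whole second after the job is handed in: The blue tray lies still, right way up (within 10 degrees), flat on the bench, its origin between 95 mm in front of and 45 mm behind the shelf's centre line and within 400 mm of its middle, its length within 20 degrees of square to the shelf; the yellow tray is within 20 mm of where it was (angle between blue_tray's own z axis and vertical below 0.17 rad and height (world z) of blue_tray below 0.012 m and x of blue_tray in the frame of shelf between -0.095 and 0.045 m and y of blue_tray in the frame of shelf between -0.4 and 0.4 m and angle between the x axis of blue_tray and the x axis of shelf, either way round below 0.35 rad and distance of yellow_tray from where it was at the start of the episode below 0.02 m and linear speed of blue_tray below 0.02 m/s and angular speed of blue_tray below 0.2 rad/s); the robot touches nothing.
It fails at once if the blue tray is pulled out from under the shelf (origin more than 95 mm in front of the shelf's centre line) (x of blue_tray in the frame of shelf below -0.095 m).
It fails at once if the blue tray falls or is flung over (turns faster than 8 rad/s) (angular speed of blue_tray above 8 rad/s).
It fails at once if the tray or the arm bumps the shelf with more than 10 N (contact force between any of blue_tray, the arm, the fingers and shelf above 10 N).
It fails at once if the yellow tray is shifted more than 20 mm (distance of yellow_tray from where it was at the start of the episode above 0.02 m).
It also fails if it takes over 42 s, if anything falls off the work surface, if the arm or the gripper's body presses on something with over 40 N, if the wrist force passes 120 N, or if a joint passes its speed limit or range.

## Working session

There is one attempt and no reset: what is moved stays moved. The work goes in short steps, Python scripts to look and compute and a tool call to move; the robot and the scene stay as the last step left them, time stands still between calls to the robot, and variables do not carry over. Pictures are saved under pics/ and viewed, at most 10 in all, crops included, and the job is handed in when it is done.

Besides the shell and the picture viewer there is one more tool, called after "Request:" by a JSON object that holds its "op" and its "data". step_arm: Moves the arm, as the interface text tells. Shift numbers are shares of 0.25 m and turn numbers shares of pi rad, none past 1 either way. Its arguments: {"type":"object","properties":{"targets":{"type":"array","items":{"type":"array","items":{"type":"array","items":{"type":"number"}}}},"squeeze":{"type":"number"}},"required":["targets"]}

```bash
mkdir -p pics
python3 - <<'E'
from rig import bot,cams
import cv2,numpy as np
s=bot.sense();print(s['clock'],s['eef_pos'],s['ee_rot'],s['finger_gap'])
for n in('scene','side'):
    cv2.imwrite(f'pics/{n}0.png',cams.read_camera(n));c=cams.get_calibration(n)
    R=cv2.Rodrigues(np.array(c['rvec'],float))[0];print(n,-R.T@np.array(c['tvec']).ravel(),R[2],c['camera_matrix'])
E
```

```text
0.0 [ 0.14755938 -0.52931357  0.23010144] [-3.11039329e+00 -4.25287702e-01  1.62492772e-04] 1.0035767005473157
scene [0.33240259 0.11484182 0.78781877] [ 0.29413741 -0.04556569 -0.95467636] [[432.02847549   0.         253.75835553]
 [  0.         432.02847549 187.4786347 ]
 [  0.           0.           1.        ]]
side [ 0.36814318 -0.05742826  0.70793557] [ 0.27233795  0.17019468 -0.94702999] [[381.50475201   0.         263.79802056]
 [  0.         381.50475201 196.91418337]
 [  0.           0.           1.        ]]
```

View pics/scene0.png

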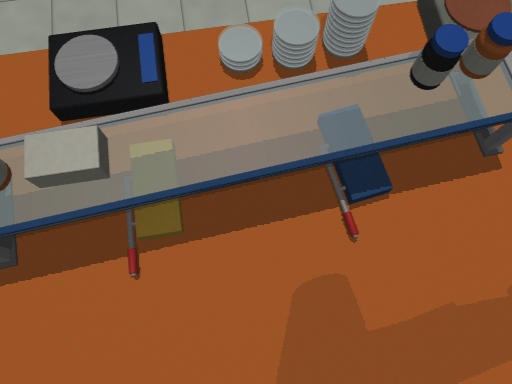

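View pics/side0.png

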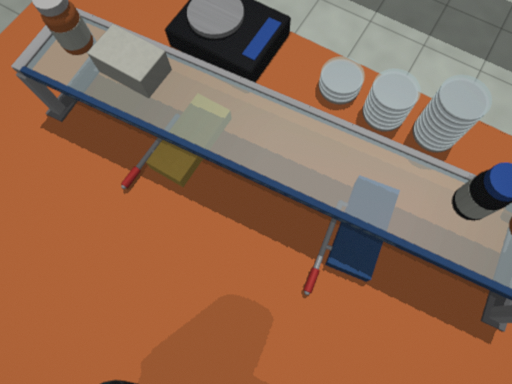

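The blue tray is on the right: in scene its sleeve is at about (351,224) and its near corners at (347,199) and (391,190). In side the sleeve is at about (312,280). The yellow tray is on the left, with its sleeve at scene (133,262). The blue front rail runs across both views.

```bash
cat > h.py <<'E'
import cv2,numpy as np
from rig import cams
def cal(n):
    c=cams.get_calibration(n);return np.array(c['camera_matrix'],float),cv2.Rodrigues(np.array(c['rvec'],float))[0],np.array(c['tvec'],float).ravel()
def at(n,uv,z):
    K,R,t=cal(n);d=R.T@np.linalg.solve(K,[*uv,1.]);o=-R.T@t;return o+d*(z-o[2])/d[2]
def proj(n,P):
    K,R,t=cal(n);p=cv2.projectPoints(np.array(P,float).reshape(-1,3),cv2.Rodrigues(R)[0],t,K,None)[0];return p[:,0]
def tri(a,b):
    P=[np.c_[R,t] for K,R,t in()]
    Ps=[K@np.c_[R,t] for K,R,t in(cal('scene'),cal('side'))]
    X=cv2.triangulatePoints(*Ps,np.array(a,float).reshape(2,1),np.array(b,float).reshape(2,1)).ravel();return X[:3]/X[3]
E
python3 - <<'E'
from h import *
cent={}
for n in('scene','side'):
    im=cv2.imread(f'pics/{n}0.png');h=cv2.cvtColor(im,cv2.COLOR_BGR2HSV)
    m=((h[...,0]<4)|(h[...,0]>174))&(h[...,1]>150)&(h[...,2]>80)
    k,l,st,c=cv2.connectedComponentsWithStats(m.astype(np.uint8))
    for i in range(1,k):
        if st[i,4]>60:
            ys,xs=np.nonzero(l==i);rc=cv2.minAreaRect(np.c_[xs,ys].astype(np.float32))
            print(n,c[i],st[i,4],rc,at(n,rc[0],.016))
    # rail blue
    m=(h[...,0]>100)&(h[...,0]<125)&(h[...,1]>120)&(h[...,2]>50)
    k,l,st,c=cv2.connectedComponentsWithStats(m.astype(np.uint8))
    for i in range(1,k):
        if st[i,4]>200: print(' blue',c[i],st[i])
    cv2.imwrite(f'pics/m_{n}.png',m.astype(np.uint8)*255)
# rail upper/lower edges by hue columns
    for u in(60,230,280,300,430,440):
        col=h[:,u];r=np.nonzero(m[:,u])[0];print(u,r.tolist(),[col[j].tolist() for j in r[:8]])
print('corners',at('scene',(391,190),.0),at('scene',(347,199),.0),at('side',(328,268),0),at('side',(370,280),0))
E
python3 - <<'E'
import cv2
a=cv2.imread('pics/scene0.png')[85:250,280:430];b=cv2.imread('pics/side0.png')[165:305,290:420]
f=lambda x:cv2.resize(x,(400,500),interpolation=cv2.INTER_CUBIC)
cv2.imwrite('pics/crop.png',cv2.hconcat([cv2.resize(a,(400,440)),cv2.resize(b,(400,440))]))
E
```

```text
scene [350.36666667 223.22777778] 180 ((350.3841247558594, 223.0426788330078), (23.754898071289062, 7.605517864227295), 69.775146484375) [ 0.47599237 -0.08577165  0.016     ]
scene [132.24736842 260.43684211] 190 ((132.3676300048828, 260.7794189453125), (24.006004333496094, 7.976436614990234), 85.60128784179688) [0.46845364 0.31213663 0.016     ]
 blue [501.1826484   28.76864536] [488  12  24  34 657]
 blue [449.71861925  40.28661088] [432  24  37  34 956]
 blue [147.24906133  57.29286608] [138  32  20  51 799]
 blue [251.64285714 174.07002801] [   0  113  512  122 3570]
 blue [365.15556978 176.70358515] [ 339  155   54   45 1562]
60 [214, 215, 216, 217, 218, 219, 220, 221] [[106, 160, 97], [107, 161, 92], [107, 160, 94], [107, 162, 93], [107, 162, 93], [107, 165, 94], [106, 159, 82], [107, 140, 51]]
230 [176, 177, 178, 179, 180, 181, 182] [[108, 163, 94], [107, 163, 94], [108, 163, 94], [107, 165, 93], [107, 159, 93], [107, 165, 91], [107, 159, 72]]
280 [165, 166, 167, 168, 169, 170, 171] [[107, 159, 93], [107, 163, 94], [107, 163, 94], [107, 159, 93], [108, 159, 93], [107, 162, 85]
[... 1645 characters left out ...]
, 195, 196, 197, 198, 199, 200] [[108, 144, 106], [107, 154, 106], [107, 152, 106], [108, 152, 106], [108, 152, 106], [108, 151, 101], [108, 144, 83], [107, 134, 61]]
430 [253, 254, 255, 256, 257, 258, 259, 260, 261] [[108, 159, 106], [107, 157, 109], [108, 155, 107], [108, 153, 108], [108, 153, 108], [108, 154, 98], [108, 146, 77], [108, 141, 58]]
440 [257, 258, 259, 260, 261, 262, 263, 264, 265, 266] [[108, 147, 106], [108, 149, 108], [108, 153, 108], [108, 152, 109], [108, 154, 109], [108, 149, 106], [107, 154, 91], [107, 148, 67]]
corners [ 0.53000807 -0.1805508   0.        ] [ 0.52543984 -0.09379061  0.        ] [ 0.51354309 -0.10269373  0.        ] [ 0.53345949 -0.17845033  0.        ]
```

View pics/crop.png

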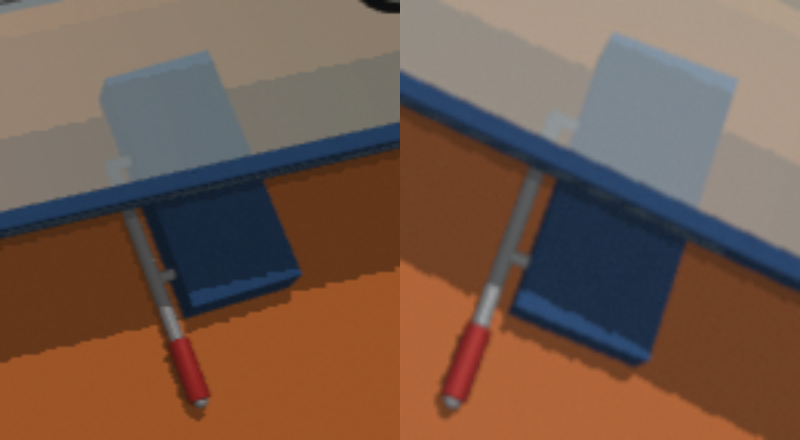

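Run:
```python
from h import *
for n,a,b in(('scene',(60,220),(430,136.5)),('side',(60,88),(430,258.5))):
    A,B=at(n,a,.148),at(n,b,.148);d=A-B;print('rail',n,A,B,'shelf yaw',np.arctan2(-d[0],d[1]))
s=150/400
P=lambda u,v:(280+u*.375,85+v*.375)
Q=lambda u,v:(290+u*130/400,165+v*140/440)
for n,f,a,b in(('scene',P,(200,403),(130,210)),('side',Q,(452,402),(537,175))):
    if n=='side': a=(a[0]-400,a[1]);b=(b[0]-400,b[1])
    A,B=at(n,f(*a),.016),at(n,f(*b),.016);d=B-A;print('rod',n,A,B,'yaw',np.arctan2(d[1],d[0]))
from scipy.optimize import least_squares
# hypotheses check: project tray for yaw
g=np.array([.4762,-.0856])
for yaw in(-.15,-.2,-.25,-.3):
    x=np.array([np.cos(yaw),np.sin(yaw)]);r=np.array([x[1],-x[0]])  # right
    o=g+x*.128+r*.054
    C=[[*(o-x*.09-r*.04),.032],[*(o-x*.09+r*.04),.032],[*(o-x*.09+r*.04),0],[*(o+x*.09-r*.04),.032],[*(o+x*.09+r*.04),.032]]
    p=proj('scene',C);q=proj('side',C)
    print(yaw,o,((p-[280,85])/.375).round().tolist(),((q-[290,165])/[.325,140/440]+[400,0]).round().tolist())
```

```text
rail scene [0.52356945 0.38244044 0.148     ] [ 0.57096217 -0.20935606  0.148     ] shelf yaw 0.0799122458784888
rail side [0.51973107 0.44669904 0.148     ] [ 0.57186995 -0.21497697  0.148     ] shelf yaw 0.07863571969102937
rod scene [ 0.45109149 -0.08872334  0.016     ] [ 0.59505631 -0.07034009  0.016     ] yaw 0.12700535947837824
rod side [ 0.45256892 -0.09011565  0.016     ] [ 0.59450042 -0.07106549  0.016     ] yaw 0.13342337091929932
-0.15 [ 0.59469304 -0.15812172] [[209.0, 308.0], [326.0, 308.0], [312.0, 320.0], [190.0, 69.0], [300.0, 69.0]] [[528.0, 321.0], [644.0, 414.0], [630.0, 418.0], [703.0, 86.0], [816.0, 168.0]]
-0.2 [ 0.59092038 -0.16395327] [[212.0, 309.0], [330.0, 314.0], [315.0, 326.0], [205.0, 71.0], [316.0, 75.0]] [[530.0, 324.0], [642.0, 423.0], [628.0, 427.0], [717.0, 98.0], [827.0, 186.0]]
-0.25 [ 0.58686098 -0.16958898] [[215.0, 310.0], [333.0, 321.0], [318.0, 333.0], [220.0, 72.0], [331.0, 82.0]] [[531.0, 327.0], [639.0, 432.0], [625.0, 436.0], [731.0, 111.0], [837.0, 204.0]]
-0.3 [ 0.58252498 -0.17501476] [[217.0, 312.0], [336.0, 328.0], [320.0, 340.0], [235.0, 75.0], [346.0, 89.0]] [[533.0, 330.0], [636.0, 441.0], [622.0, 444.0], [744.0, 124.0], [847.0, 223.0]]
```

Request:
{"op": "step_arm", "data": {"targets": [[[0,0,0,0,0,0.045,85],[0.13,-0.14,0,0,0,0,85],[0.13,-0.14,0,0,0,0,85],[0.13,-0.14,0,0,0,0,85],[0.13,-0.14,0,0,0,0,85],[0.13,-0.14,0,0,0,0,85],[0.13,-0.14,0,0,0,0,85],[0.13,-0.14,0,0,0,0,85],[0.13,-0.14,0,0,0,0,85],[0.13,-0.14,0.1,0,0,0,85],[0.13,-0.14,0.1,0,0,0,85],[0,0,0,0,0,0,85]]], "squeeze": 80}}

```text
clock: 1.6
eef_pos: [0.4238, -0.1373, 0.1782]
ee_rot: [-3.131, -0.213, 0.008]
force: [-0.4, -0.1, -0.2]
finger_gap: 0.995
grasp_force: 0.0
```

```bash
cat >> h.py <<'E'
from rig import bot
def goto(x,y,z):
    s=bot.sense();R=cv2.Rodrigues(np.array(s['ee_rot'],float))[0]
    d=np.array([x,y,z])-s['eef_pos'];print('t',s['clock'],'p',np.round(s['eef_pos'],4),'toolx yaw',np.arctan2(R[1,0],R[0,0]),'tilt',R[2].round(3),'share',(R.T@d/.25).round(3),'F',np.round(s['force'],1),'gap',s['finger_gap'],s['grasp_force'])
E
python3 -c "
from h import *
goto(.4762,-.0856,.004)"
```

```text
t 1.6 p [ 0.4238 -0.1373  0.1782] toolx yaw 0.1359179992983179 tilt [-0.005 -0.004 -1.   ] share [ 0.239 -0.174  0.696] F [-0.4 -0.1 -0.2] gap 0.9945259238602002 0.0
```

Request:
{"op": "step_arm", "data": {"targets": [[[0.12,-0.087,0.05,0,0,0,85],[0.119,-0.087,0.1,0,0,0,85],[0,0,0.15,0,0,0,85],[0,0,0.12,0,0,0,85],[0,0,0,0,0,0,85],[0,0,0,0,0,0,85]]]}}

```text
clock: 2.35
eef_pos: [0.4787, -0.0906, 0.0779]
ee_rot: [3.134, 0.203, 0.003]
force: [-0.6, 0.3, 0.7]
finger_gap: 0.993
grasp_force: 0.0
```

```bash
python3 -c "
from h import *
goto(.4762,-.0856,.004)
cv2.imwrite('pics/w1.png',cams.read_camera('wrist'))
c=cams.get_calibration('wrist');print(c)"
```

```text
t 2.35 p [ 0.4787 -0.0906  0.0779] toolx yaw 0.12944900812452656 tilt [ 0.002  0.001 -1.   ] share [-0.008 -0.022  0.295] F [-0.6  0.3  0.7] gap 0.9930758338404151 0.0
{'camera_matrix': array([[297.31863964,   0.        , 252.01049788],
       [  0.        , 297.31863964, 191.7553957 ],
       [  0.        ,   0.        ,   1.        ]]), 'T_tool_cam': array([[-5.60302787e-04, -9.65153852e-01, -2.61682495e-01,
         6.67405235e-02],
       [ 9.99999786e-01, -4.52484094e-04, -4.72274240e-04,
        -4.92329672e-04],
       [ 3.37410135e-04, -2.61682703e-01,  9.65153899e-01,
        -1.42676295e-01],
       [ 0.00000000e+00,  0.00000000e+00,  0.00000000e+00,
         1.00000000e+00]])}
```

View pics/w1.png

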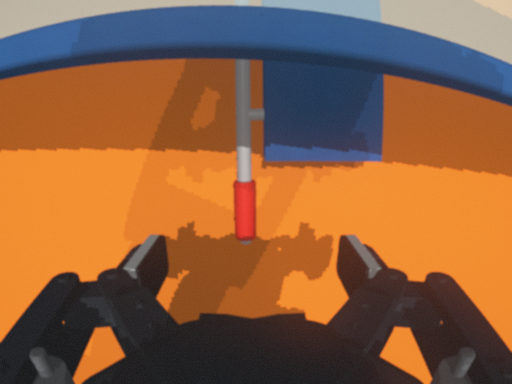

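Wrist view: the sleeve spans (245,180)–(245,240), slightly left of centre between the fingers, with the blue tray behind it and the rail arcing across the top. The wrist camera sits 67 mm ahead of the tool, at rail height during the pinch, so I need to check clearance.

```bash
python3 -c "
from h import *
s=bot.sense();print(np.round(s['joint_positions'],3))
c=cams.get_calibration('wrist');K=c['camera_matrix'];T=np.array(c['T_tool_cam'])
R=cv2.Rodrigues(np.array(s['ee_rot'],float))[0]
def w(uv,z):
    d=np.array([uv[0]-K[0,2],uv[1]-K[1,2]])/K[0,0];r=np.hypot(*d);v=np.r_[np.sin(r)*d/r,np.cos(r)]
    v=R@T[:3,:3]@v;o=R@T[:3,3]+s['eef_pos'];return o+v*(z-o[2])/v[2]
for uv,z in(((245.5,181),.024),((245.5,239),.02),((245.5,210),.024),((243.5,75),.021),((383,160),0),((264,160),0),((240,58),.13),((480,92),.13),((30,70),.13)):print(uv,w(uv,z).round(4))
"
```

```text
[-0.303  0.03   1.741 -0.     1.367  1.138]
(245.5, 181) [ 0.4994 -0.083   0.024 ]
(245.5, 239) [ 0.4549 -0.0884  0.02  ]
(245.5, 210) [ 0.4787 -0.0856  0.024 ]
(243.5, 75) [ 0.5703 -0.0726  0.021 ]
(383, 160) [ 0.5258 -0.1903  0.    ]
(264, 160) [ 0.5117 -0.095   0.    ]
(240, 58) [ 0.5616 -0.0756  0.13  ]
(480, 92) [ 0.5701 -0.1647  0.13  ]
(30, 70) [0.5563 0.0031 0.13  ]
```

The grip measures (0.477, -0.0857), which agrees with the earlier estimate. The camera would sit about 17 mm from the rail, so I'll half-turn the gripper (j6 from 1.14 to -2.00) so that the camera faces the robot.

Request:
{"op": "step_arm", "data": {"targets": [[[0,0,0,0,0,-0.05,85],[0,0,0,0,0,-0.055,85],[0,0,0,0,0,-0.055,85],[0,0,0,0,0,-0.055,85],[0,0,0,0,0,-0.055,85],[0,0,0,0,0,-0.055,85],[0,0,0,0,0,-0.055,85],[0,0,0,0,0,-0.055,85],[0,0,0,0,0,-0.055,85],[0,0,0,0,0,-0.055,85],[0,0,0,0,0,-0.055,85],[0,0,0,0,0,-0.055,85]]]}}

```text
clock: 3.9
eef_pos: [0.4792, -0.0904, 0.0786]
ee_rot: [1.432, 2.791, 0.001]
force: [0.8, 0.5, -0.7]
finger_gap: 0.993
grasp_force: 0.0
```

Request:
{"op": "step_arm", "data": {"targets": [[[0,0,0,0,0,-0.055,85],[0,0,0,0,0,-0.055,85],[0,0,0,0,0,-0.055,85],[0,0,0,0,0,-0.055,85],[0,0,0,0,0,-0.055,85],[0,0,0,0,0,-0.055,85],[0,0,0,0,0,-0.015,85],[0,0,0,0,0,0,85],[0,0,0,0,0,0,85]]]}}

```text
clock: 5.03
eef_pos: [0.4786, -0.09, 0.0774]
ee_rot: [-0.203, 3.133, -0.001]
force: [0.0, 0.0, -0.6]
finger_gap: 0.998
grasp_force: 0.0
```

```bash
python3 -c "
from h import *
goto(.476,-.0857,.005);print(np.round(bot.sense()['joint_positions'],3))"
```

```text
t 5.025 p [ 0.4786 -0.09    0.0774] toolx yaw -3.012014211068256 tilt [-0.002 -0.001 -1.   ] share [0.009 0.019 0.29 ] F [ 0.   0.  -0.6] gap 0.9983724235246448 0.0
[-0.302  0.03   1.743 -0.     1.366 -2.003]
```

Lower onto the sleeve and close.

Request:
{"op": "step_arm", "data": {"targets": [[[0.009,0.019,0.09,0,0,0,60],[0,0,0.1,0,0,0,60],[0,0,0.07,0,0,0,60],[0,0,0.025,0,0,0,50],[0,0,0,0,0,0,30],[0,0,0,0,0,0,10],[0,0,0,0,0,0,10],[0,0,0,0,0,0,10],[0,0,0,0,0,0,10],[0,0,0,0,0,0,10]]], "squeeze": 80}}

```text
clock: 6.28
eef_pos: [0.476, -0.0854, 0.0062]
ee_rot: [-0.205, 3.133, -0.001]
force: [-0.4, -0.1, 5.3]
finger_gap: 0.156
grasp_force: 78.4
```

```bash
python3 -c "
from h import *
goto(.476,-.0857,.005)
cv2.imwrite('pics/g.png',cams.read_camera('wrist'))"
```

```text
t 6.275 p [ 0.476  -0.0854  0.0062] toolx yaw -3.0111599349267757 tilt [-0.002 -0.001 -1.   ] share [ 0.    -0.001  0.005] F [-0.4 -0.1  5.3] gap 0.15582494512283057 78.39655995368958
```

View pics/g.png

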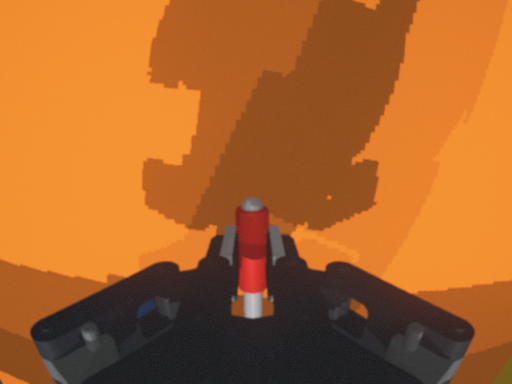

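Sleeve is pinched (opening ≈ sleeve size, 78 N). Next, the arc increments.

```bash
python3 -c "
import numpy as np
R=np.hypot(94,16);a0=np.degrees(np.arctan2(16,-94));p=[]
for t in range(0,181,6):
    c,a=(94,a0-t) if t<=90 else (126,a0-t+(0 if 0 else 2*np.degrees(np.arctan2(16,94))*0)) 
    if t>90: a=np.degrees(np.arctan2(94,-16))-(t-90)
    p.append((c+R*np.cos(np.radians(a)),R*np.sin(np.radians(a))))
p=np.array(p);print(p.round(1)[::5].tolist());s=(np.cumsum(np.zeros(1)));q=(-p/250).round(3);print(np.diff(q,axis=0).round(3).tolist())
"
```

```text
[[-0.0, 16.0], [20.6, 60.9], [60.9, 89.4], [110.0, 94.0], [159.1, 89.4], [199.4, 60.9], [220.0, 16.0]]
[[-0.009, -0.039], [-0.013, -0.038], [-0.016, -0.036], [-0.021, -0.034], [-0.023, -0.032], [-0.027, -0.03], [-0.03, -0.026], [-0.033, -0.023], [-0.035, -0.02], [-0.036, -0.016], [-0.039, -0.012], [-0.039, -0.007], [-0.039, -0.004], [-0.04, 0.0], [-0.04, 0.005], [-0.04, -0.005], [-0.04, 0.0], [-0.039, 0.004], [-0.039, 0.007], [-0.039, 0.012], [-0.036, 0.016], [-0.035, 0.02], [-0.033, 0.023], [-0.03, 0.026], [-0.027, 0.03], [-0.023, 0.032], [-0.021, 0.034], [-0.016, 0.036], [-0.013, 0.038], [-0.009, 0.039]]
```

Request:
{"op": "step_arm", "data": {"targets": [[[0,-0.009,-0.039,0,0,0,10],[0,-0.013,-0.038,0,0,0,10],[0,-0.016,-0.036,0,0,0,10],[0,-0.021,-0.034,0,0,0,10],[0,-0.023,-0.032,0,0,0,10],[0,-0.027,-0.03,0,0,0,10],[0,-0.03,-0.026,0,0,0,10]]]}}

```text
clock: 7.2
eef_pos: [0.4796, -0.1201, 0.0645]
ee_rot: [0.205, -3.135, -0.0]
force: [-2.9, 2.2, 1.3]
finger_gap: 0.154
grasp_force: 78.8
```

```bash
python3 -c "
from h import *
goto(.4762,-.0856,.005)
a=cams.read_camera('scene')[60:300,230:510];b=cams.read_camera('side')[120:360,230:510]
cv2.imwrite('pics/m1.png',cv2.resize(cv2.hconcat([a,b]),(800,343)))"
```

```text
t 7.2 p [ 0.4796 -0.1201  0.0645] toolx yaw -3.011213819176613 tilt [ 0.  0. -1.] share [-0.004  0.138  0.238] F [-2.9  2.2  1.3] gap 0.15434815510580013 78.76307129859924
```

View pics/m1.png

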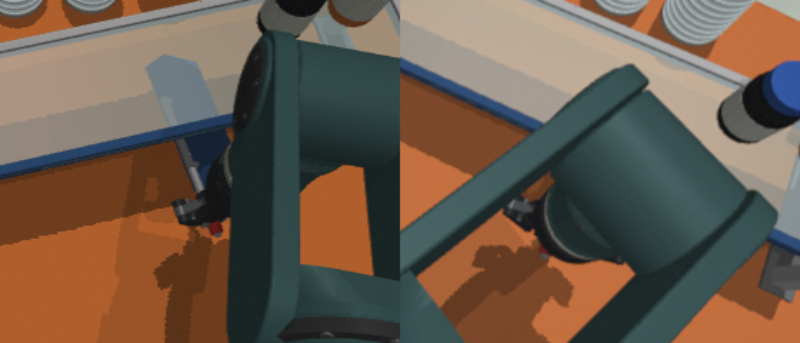

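The tray is tilting up about 42° with light forces. In the left half the handle is held at (210,228), and the wrist housing is at right. I'll check the jar positions against the end pose.

```bash
python3 -c "
from h import *
print(at('scene',(425,88),.148),at('scene',(449,40),.25),at('scene',(484,77),.148),at('scene',(490,142),.13),at('side',(470,218),.148))
# wrist housing front extents: scene crop (270,35),(400,55) ; side crop(640,65),(775,215)
k=280/400
for z in(.15,.2,.25,.3): print(z,at('scene',(230+270*k,60+33*k),z).round(3),at('side',(230+(640-400)*k,120+66*k),z).round(3),at('side',(230+(775-400)*k,120+215*k),z).round(3))
"
```

```text
[ 0.65770169 -0.22519589  0.148     ] [ 0.67714333 -0.22693072  0.25      ] [ 0.66273836 -0.32911089  0.148     ] [ 0.5529309  -0.31354095  0.13      ] [ 0.65996405 -0.24272457  0.148     ]
0.15 [ 0.667 -0.217  0.15 ] [ 0.681 -0.113  0.15 ] [ 0.601 -0.299  0.15 ]
0.2 [ 0.641 -0.191  0.2  ] [ 0.653 -0.108  0.2  ] [ 0.58  -0.277  0.2  ]
0.25 [ 0.615 -0.165  0.25 ] [ 0.625 -0.103  0.25 ] [ 0.559 -0.255  0.25 ]
0.3 [ 0.588 -0.139  0.3  ] [ 0.597 -0.098  0.3  ] [ 0.538 -0.234  0.3  ]
```

Request:
{"op": "step_arm", "data": {"targets": [[[0,-0.033,-0.023,0,0,0,10],[0,-0.035,-0.02,0,0,0,10],[0,-0.036,-0.016,0,0,0,10],[0,-0.039,-0.012,0,0,0,10],[0,-0.039,-0.007,0,0,0,10],[0,-0.039,-0.004,0,0,0,10],[0,-0.03,0,0,0,0,10],[0,-0.03,0.003,0,0,0,10]]]}}

```text
clock: 8.3
eef_pos: [0.4896, -0.1911, 0.0845]
ee_rot: [-0.204, 3.133, -0.004]
force: [0.2, -0.9, 5.6]
finger_gap: 0.155
grasp_force: 79.2
```

```bash
python3 -c "
from h import *
goto(.4762+.11*.1296,-.0856-.11*.9916,.006+.078)
a=cams.read_camera('scene')[60:300,230:510];b=cams.read_camera('side')[120:360,230:510]
cv2.imwrite('pics/m2.png',cv2.resize(cv2.hconcat([a,b]),(800,343)))"
```

```text
t 8.3 p [ 0.4896 -0.1911  0.0845] toolx yaw -3.0117642734115364 tilt [-0.002 -0.003 -1.   ] share [-0.002 -0.015  0.002] F [ 0.2 -0.9  5.6] gap 0.15514008445365274 79.19370889663696
```

View pics/m2.png

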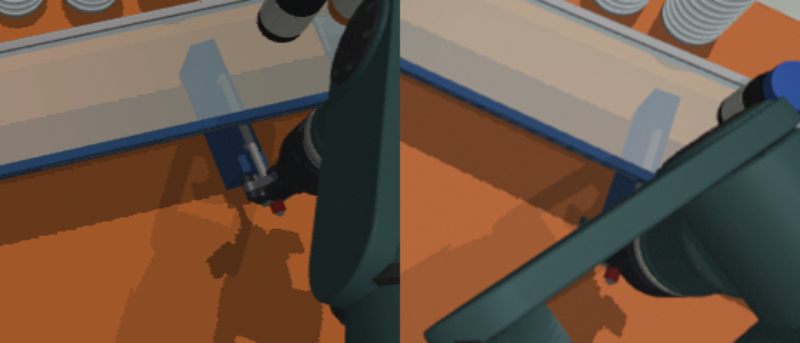

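The tray is about upright under the shelf, with the handle on top held at crop (262,185). Forces are light, so I'll carry on over.

Request:
{"op": "step_arm", "data": {"targets": [[[0,-0.015,0,0,0,0,10],[0,-0.04,-0.005,0,0,0,10],[0,-0.04,0,0,0,0,10],[0,-0.039,0.004,0,0,0,10],[0,-0.039,0.007,0,0,0,10],[0,-0.039,0.012,0,0,0,10],[0,-0.036,0.016,0,0,0,10],[0,-0.035,0.02,0,0,0,10]]]}}

```text
clock: 9.4
eef_pos: [0.4982, -0.2608, 0.07]
ee_rot: [-0.204, 3.135, -0.002]
force: [2.4, -2.0, 3.3]
finger_gap: 0.15
grasp_force: 78.9
```

```bash
python3 -c "
from h import *
r=.1796-0.0;goto(.4762+.22*.1296,-.0856-.22*.9916,.006)
a=cams.read_camera('scene')[60:300,230:510];b=cams.read_camera('side')[120:360,230:510]
cv2.imwrite('pics/m3.png',cv2.resize(cv2.hconcat([a,b]),(800,343)))"
```

```text
t 9.4 p [ 0.4982 -0.2608  0.07  ] toolx yaw -3.0116816398400887 tilt [-0.    -0.001 -1.   ] share [-0.004 -0.173  0.256] F [ 2.4 -2.   3.3] gap 0.15021775694936743 78.90758156776428
```

View pics/m3.png

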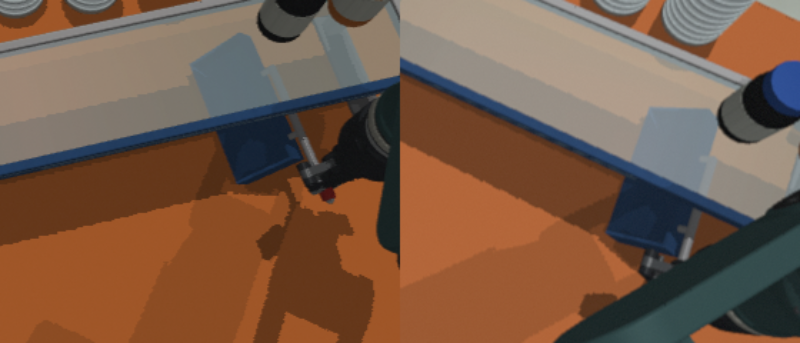

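The tray is past upright and tilting down to the right, with its interior starting to show at crop (265,150). The remaining shift matches the plan.

Request:
{"op": "step_arm", "data": {"targets": [[[0,-0.033,0.023,0,0,0,10],[0,-0.03,0.026,0,0,0,10],[0,-0.027,0.03,0,0,0,10],[0,-0.023,0.032,0,0,0,10],[0,-0.021,0.034,0,0,0,10],[0,-0.008,0.018,0,0,0,10],[0,-0.008,0.018,0,0,0,10],[0,-0.006,0.018,0,0,0,10],[0,-0.006,0.018,0,0,0,10],[0,-0.005,0.018,0,0,0,10],[0,-0.004,0.015,0,0,0,10],[0,0,0,0,0,0,10]]]}}

```text
clock: 11.0
eef_pos: [0.5034, -0.3017, 0.0072]
ee_rot: [0.205, -3.135, -0.001]
force: [-0.5, -0.2, -1.2]
finger_gap: 0.151
grasp_force: 78.3
```

```bash
python3 -c "
from h import *
goto(.4762+.22*.1296,-.0856-.22*.9916,.006)
a=cams.read_camera('scene')[60:300,230:510];b=cams.read_camera('side')[120:360,230:510]
cv2.imwrite('pics/m4.png',cv2.resize(cv2.hconcat([a,b]),(800,343)))"
```

```text
t 11.0 p [ 0.5034 -0.3017  0.0072] toolx yaw -3.011157795639829 tilt [ 0.     0.001 -1.   ] share [-0.004 -0.009  0.005] F [-0.5 -0.2 -1.2] gap 0.1510189412393536 78.33269476890564
```

View pics/m4.png

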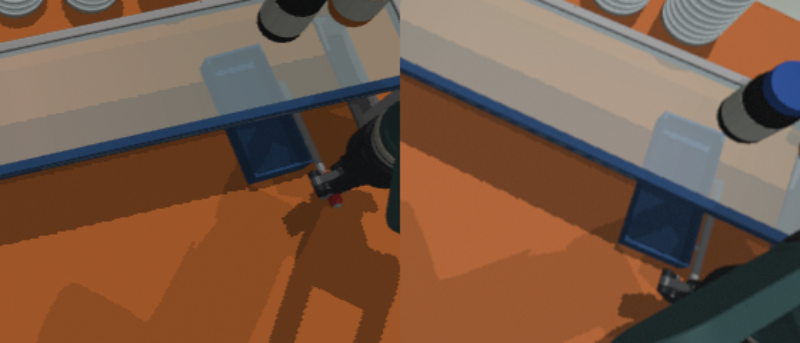

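It's right way up: the open interior is visible at crop (270,145). I'll lower 2 mm, release gently and lift clear.

Request:
{"op": "step_arm", "data": {"targets": [[[0,0,0.004,0,0,0,10],[0,0,0.003,0,0,0,10],[0,0,0,0,0,0,18],[0,0,0,0,0,0,25],[0,0,0,0,0,0,40],[0,0,0,0,0,0,45],[0,0,0,0,0,0,45],[0,0,-0.05,0,0,0,45],[0,0,-0.1,0,0,0,45],[0,0,-0.1,0,0,0,45],[0.1,0,-0.15,0,0,0,45],[0.1,0,0,0,0,0,45]]], "squeeze": 20}}

```text
clock: 12.6
eef_pos: [0.4558, -0.3102, 0.1113]
ee_rot: [-0.205, 3.128, -0.011]
force: [-0.1, -1.2, 0.3]
finger_gap: 0.528
grasp_force: 0.0
```

Request:
{"op": "step_arm", "data": {"targets": [[[0.15,-0.05,0,0,0,0,45],[0.15,-0.05,0,0,0,0,45],[0.15,-0.05,0,0,0,0,45],[0,0,0,0,0,0,45],[0,0,0,0,0,0,45],[0,0,0,0,0,0,45]]]}}

```text
clock: 13.35
eef_pos: [0.3577, -0.3521, 0.1059]
ee_rot: [0.179, -3.127, 0.013]
force: [-0.6, -1.0, -0.5]
finger_gap: 0.528
grasp_force: 0.0
```

```bash
python3 -c "
from h import *
goto(.3,-.3,.1)
a=cams.read_camera('scene')[60:300,230:510];b=cams.read_camera('side')[120:360,230:510]
cv2.imwrite('pics/m5.png',cv2.resize(cv2.hconcat([a,b]),(800,343)))"
```

```text
t 13.35 p [ 0.3577 -0.3521  0.1059] toolx yaw -3.0271490912781824 tilt [ 0.01  -0.008 -1.   ] share [0.205 0.234 0.024] F [-0.6 -1.  -0.5] gap 0.5283763191511432 0.0
```

View pics/m5.png

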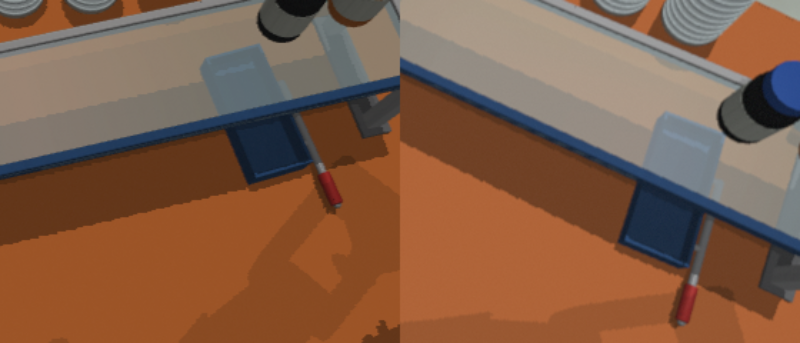

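The tray lies right way up, the sleeve is free at crop (330,188), and the arm is clear. One numeric check, then hand in if it passes.

Run:
```python
from h import *
cs=[]
for n in('scene','side'):
    h=cv2.cvtColor(cams.read_camera(n),cv2.COLOR_BGR2HSV)
    m=((h[...,0]<4)|(h[...,0]>174))&(h[...,1]>150)&(h[...,2]>80)
    k,l,st,c=cv2.connectedComponentsWithStats(m.astype(np.uint8))
    g=[c[i] for i in range(1,k) if st[i,4]>60];g.sort(key=lambda p:p[0]);print(n,[at(n,p,.016).round(3).tolist() for p in g])
    cs.append(g[-1])
G=tri(*cs);print(G)
k=.7
P=at('scene',(230+340*k,60+206*k),.016);Q=at('scene',(230+297*k,60+115*k),.016);d=(Q-P)/np.linalg.norm(Q-P)
yaw=np.arctan2(d[1],d[0]);o=G[:2]+.128*d[:2]+.054*np.array([-d[1],d[0]])
xs=np.array([np.cos(.079),np.sin(.079)]);ys=np.array([-xs[1],xs[0]]);post=at('scene',(230+375*k,60+130*k),0)[:2]
ok=(o-[.5236,.3824])@xs-.08,(o-post)@ys-.47
print(yaw,o,'shelf x,y',ok)
if abs(G[2]-.016)<.008 and ok[0]>-.08 and abs(yaw-.079)<.25:
    from rig import ticket;print(ticket.close_job())
```

```text
scene [[0.469, 0.312, 0.016], [0.504, -0.303, 0.016]]
side [[0.47, 0.312, 0.016], [0.504, -0.302, 0.016]]
[ 0.50227941 -0.29950344  0.02281733]
0.14562454587353885 [ 0.62108863 -0.22750087] shelf x,y (np.float64(-0.03094749116580539), np.float64(-0.3044450974392011))
the job is handed in; nothing more can be done
None
```

The blue tray is turned over and lies right way up under the shelf, about 4° off square and 31 mm in front of its centre line. The yellow tray's sleeve measures within 1 mm of where it was, the arm is clear, and the job was handed in at about 13.5 s; `close_job` gave no verdict.

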